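# Load the returned dictionaries into their disinfecting trays

### The arm

A 6-joint arm with a two-finger parallel gripper is mounted at the origin on the work surface. World frame = base frame: x ahead of the robot, y to its left, z up, the work surface at z = 0. Lengths are in m, angles in degrees, forces in N, time in s.
With the tool pointing down it reaches from about 0.15 to 0.775 m from the base axis. Payload 6.1 kg.
Tool frame: the origin (TCP) lies between the finger pads; the fingertips stand 25 mm ahead of it and the grasp point (between the pads) lies 6 mm ahead of it; z points along the fingers, y is the line along which they close (so a half turn about z gives the same grasp; the last joint's range is limited). The gripper opens to 85 mm and grips with 20 to 120 N. Pads are 22 mm wide; open, the fingers measure 114 mm over their backs; the gripper's body (76 mm by 85 mm) begins 54 mm behind the grasp point. The pads swing forward as they close: fully open they stand 13 mm farther back than shut.
Start: joints at [76.834, 7.208, -2.269, 80.523, 0, 90], TCP at [0.12, 0.511, 0.256] pointing down, gripper open.
Joint ranges: [-155.77, 155.77], [-54.66, 111.73], [-72.52, 77.12], [-102.08, 115.82], [-83.92, 84.16], [-180, 180]. Speed limits (degrees/s): [136.94, 136.94, 172.46, 180, 180, 180].

### API

Orientations are given as [roll, pitch, yaw] about the fixed x, y, z axes, in that order (R = Rz(yaw) Ry(pitch) Rx(roll)).
In Python, from station import manip, optics, order gives the robot as it stands.
- The arm moves only by the shell command python3 -m pendant 'ROWS' [FORCE]. ROWS is JSON, a list of rows, each an object with "slide": the shift along the tool's x, y, z in m, a list of three; "delta_rot": the turn, a rotation vector about the tool's x, y, z in degrees, a list of three; "grip": the opening, from -1 (shut) to 1 (fully open). A call has exactly 5 rows; each row is the pose to reach, as a shift and turn from the pose commanded when the call began, along the tool's axes at that moment; what a row does not reach only later rows make up. A row lasts 1/10 s, in which the tool goes at most 50 mm and 8.59 degrees, less where a joint would pass 70% of its speed; a pose out of reach is approached as far as the arm can. A call with a gripper value outside its range is refused whole. The fingers move at their own pace and stop on an object; FORCE is the grip in N (left out, the last holds). Time passes only in rows, so rows that repeat a pose let the fingers close, or fill a call up. It gives the time, the measured TCP pose, the force, the opening and the grip force at its end, in the units of the state.
- manip.observe(): the state, without advancing time (a new reading comes with each control period).
- optics.read_camera(name): name is "side" or "top"; returns the picture (420x560x3 uint8, blue, green, red); there is no depth.
- optics.camera_params(name): a dict with "intrinsics" (3x3 intrinsics, pixels), "rvec" (rotation vector, rad) and "tvec" (3), from world to camera coordinates, as OpenCV has them. Camera axes: x right, y down, z forward; pixel columns grow to the right and rows downward; lengths in m; the calibration is good to about 2 mm. A picture is of the moment at which its call begins. camera_params takes no time and is no camera call.
- order.sign_off(): hands the job in; it is judged then, once.
The state is a dict: "time": time; "joint_positions": joint angles; "joint_vel": joint speeds; "tau": joint torques, N m; "ee_pos": TCP position; "ee_rot": TCP orientation; "wrist_force": force on the tool from outside, world axes, zero at the start; "ft_torque": the same for the moment, N m; "width": opening from 0.0 (shut) to 1.0 (fully open); "grip_force": force on a finger pad.
Only numpy, scipy, OpenCV 4.12 (cv2) and the standard library are available. Lean on these libraries where they do the work, as an engineer would, in place of code of your own. Each camera call takes 0.05 s, during which the arm holds its last target. There are 200 camera calls.

### The job

Four of the six pocket dictionaries on the library's returns desk have a round white sticker on the cover: readers have brought them back and they must be disinfected. Lay each of these four flat, sticker up, inside the rim of the loading tray whose rim has the colour of its cover, setting it down gently rather than dropping it. Leave the two dictionaries without a sticker where they lie.

Things in the scene. Friction and masses are not known exactly. Their poses are not given: they have to be found in the camera images.
- returned_red: pocket dictionary, a rigid closed hardback lying flat, 90 (x) by 60 (y) by 24 mm thick, about 0.1 kg, red cover, cream pages; a round white sticker, 32 mm across, in the middle of the upper cover. Origin: centre of the underside; x along the long side, y across the 60 mm width (grip it across this width), z up
- returned_blue: pocket dictionary, a rigid closed hardback lying flat, 90 (x) by 60 (y) by 24 mm thick, about 0.1 kg, blue cover, cream pages; a round white sticker, 32 mm across, in the middle of the upper cover. Origin: centre of the underside; x along the long side, y across the 60 mm width (grip it across this width), z up
- returned_green: pocket dictionary, a rigid closed hardback lying flat, 90 (x) by 60 (y) by 24 mm thick, about 0.1 kg, green cover, cream pages; a round white sticker, 32 mm across, in the middle of the upper cover. Origin: centre of the underside; x along the long side, y across the 60 mm width (grip it across this width), z up
- returned_yellow: pocket dictionary, a rigid closed hardback lying flat, 90 (x) by 60 (y) by 24 mm thick, about 0.1 kg, yellow cover, cream pages; a round white sticker, 32 mm across, in the middle of the upper cover. Origin: centre of the underside; x along the long side, y across the 60 mm width (grip it across this width), z up
- shelved_red: pocket dictionary, a rigid closed hardback lying flat, 90 (x) by 60 (y) by 24 mm thick, about 0.1 kg, red cover, cream pages; no sticker. It is to stay where it lies. Origin: centre of the underside; x along the long side, y across the 60 mm width (grip it across this width), z up
- shelved_blue: pocket dictionary, a rigid closed hardback lying flat, 90 (x) by 60 (y) by 24 mm thick, about 0.1 kg, blue cover, cream pages; no sticker. It is to stay where it lies. Origin: centre of the underside; x along the long side, y across the 60 mm width (grip it across this width), z up
- tray_red: shallow loading tray fixed to the desk, red rim round a grey floor; outside 126 (x) by 96 (y) mm, inside 114 by 84 mm, rim 6 mm wide and 7 mm high, floor 3 mm above the desk (so the rim stands 4 mm over the floor). A dictionary fits flat only with its long side along the tray's long side, with 12 mm to spare all round. Origin: centre of the underside, on the desk; x along the long side, z up
- tray_blue: shallow loading tray fixed to the desk, blue rim round a grey floor; outside 126 (x) by 96 (y) mm, inside 114 by 84 mm, rim 6 mm wide and 7 mm high, floor 3 mm above the desk (so the rim stands 4 mm over the floor). A dictionary fits flat only with its long side along the tray's long side, with 12 mm to spare all round. Origin: centre of the underside, on the desk; x along the long side, z up
- tray_green: shallow loading tray fixed to the desk, green rim round a grey floor; outside 126 (x) by 96 (y) mm, inside 114 by 84 mm, rim 6 mm wide and 7 mm high, floor 3 mm above the desk (so the rim stands 4 mm over the floor). A dictionary fits flat only with its long side along the tray's long side, with 12 mm to spare all round. Origin: centre of the underside, on the desk; x along the long side, z up
- tray_yellow: shallow loading tray fixed to the desk, yellow rim round a grey floor; outside 126 (x) by 96 (y) mm, inside 114 by 84 mm, rim 6 mm wide and 7 mm high, floor 3 mm above the desk (so the rim stands 4 mm over the floor). A dictionary fits flat only with its long side along the tray's long side, with 12 mm to spare all round. Origin: centre of the underside, on the desk; x along the long side, z up
Mind the look-alikes: they are no part of the job. There is more than one size of the returned_yellow; the job needs the middle-sized.

How it is judged:
By the outcome, as a careful person would: the job done as asked, in the order asked, and still so for the second after the job is handed in, with the robot touching nothing.
It also fails if it takes over 106 s, if anything falls off the work surface, if the arm or the gripper's body presses on something with over 40 N, if the wrist force passes 120 N, or if a joint passes its speed limit or range.

## Working session

There is one attempt and no reset: what is moved stays moved. The work goes in short steps, Python scripts to look and compute and a shell command to move; the robot and the scene stay as the last step left them, time stands still between calls to the robot, and variables do not carry over. Pictures are saved under pics/ and viewed, at most 14 in all, crops included, and the job is handed in when it is done.

```bash
ls; mkdir -p pics; python3 - <<'E'
from station import manip, optics
import cv2
print(manip.observe())
for n in("top","side"):
    im=optics.read_camera(n);cv2.imwrite(f"pics/{n}0.png",im);print(n,optics.camera_params(n))
E
```

```text
pics
{'time': 0.0, 'joint_positions': array([ 7.68314725e+01,  7.24072553e+00, -2.32794321e+00,  8.05240820e+01,
       -1.43490290e-04,  8.99997804e+01]), 'joint_vel': array([0.01986033, 0.00775985, 0.02025756, 0.04473422, 0.01251497,
       0.02769   ]), 'tau': array([ 3.90387386e-04, -4.35911107e+01,  3.52924848e+01,  1.70867139e-02,
        8.87021315e-05, -8.94403485e-07]), 'ee_pos': array([0.11951693, 0.51082205, 0.25552114]), 'ee_rot': array([-1.79907249e+02,  1.43134605e-04,  1.66831692e+02]), 'wrist_force': array([ 0.37733712, -0.49179197, -0.51893027]), 'ft_torque': array([ 0.01768913, -0.01230542, -0.03466313]), 'grip_force': 0.0, 'width': 1.001088710329351}
top {'intrinsics': array([[395.43589907,   0.        , 284.9752701 ],
       [  0.        , 395.43589907, 205.38366067],
       [  0.        ,   0.        ,   1.        ]]), 'rvec': array([ 2.08902421, -2.14381137,  0.2143021 ]), 'tvec': array([0.00494119, 0.41994796, 0.89555544])}
side {'intrinsics': array([[522.1286986 ,   0.        , 277.36364536],
       [  0.        , 522.1286986 , 202.90287633],
       [  0.        ,   0.        ,   1.        ]]), 'rvec': array([ 2.12024205, -0.76561215,  0.39496286]), 'tvec': array([-0.35431614,  0.17968514,  1.08626226])}
```

View pics/top0.png

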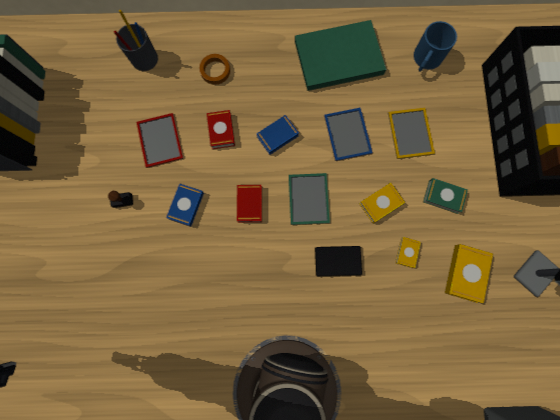

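View pics/side0.png

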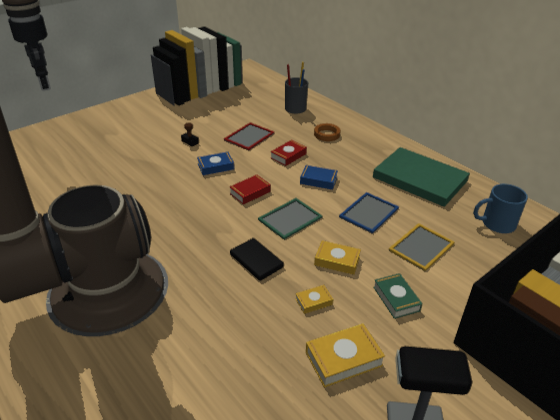

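The top view shows the stickered books: red (220,128), blue (184,204), green (445,195), and yellows at (383,203), (409,252) and (471,273), of which (383,203) looks middle-sized. The stickerless ones are blue (278,134) and red (250,203). The trays are red (160,140), blue (348,134), yellow (411,133) and green (309,198).

```bash
cat > h.py <<'E'
import cv2, numpy as np
from station import manip, optics
from scipy.spatial.transform import Rotation as Ro
def plane(name,px,z):
    p=optics.camera_params(name);R=cv2.Rodrigues(p["rvec"])[0];C=-R.T@p["tvec"]
    px=np.atleast_2d(px).astype(float)
    d=np.c_[px,np.ones(len(px))]@np.linalg.inv(p["intrinsics"]).T@R
    return (C+d*((z-C[2])/d[:,2])[:,None])[:,:2]
HUE={"red":[(0,8),(172,180)],"blue":[(100,125)],"green":[(60,95)],"yellow":[(21,32)]}
def find(im,z=.024,name="top",amin=200):
    hsv=cv2.cvtColor(im,cv2.COLOR_BGR2HSV);out=[]
    for c,rs in HUE.items():
        m=0
        for a,b in rs: m=m|cv2.inRange(hsv,(a,150 if c!="green" else 90,50),(b,255,255))
        for k in cv2.findContours(m,cv2.RETR_EXTERNAL,cv2.CHAIN_APPROX_NONE)[0]:
            if cv2.contourArea(k)<amin: continue
            M=cv2.moments(k);u=(int(M['m10']/M['m00']),int(M['m01']/M['m00']))
            tray=im[u[1],u[0]].max()<140
            zz=.007 if hsv[u[1],u[0],1]<90 and hsv[u[1],u[0],2]<140 else z
            (x,y),(w,h),a=cv2.minAreaRect((plane(name,k[:,0],zz)*1000).astype(np.float32))
            if w<h: w,h,a=h,w,a+90
            out.append((c,"tray" if zz==.007 else "book",u,round(x,1),round(y,1),round(w,1),round(h,1),round((a+90)%180-90,1)))
    return out
def stickers(im,z=.024,name="top"):
    hsv=cv2.cvtColor(im,cv2.COLOR_BGR2HSV);m=cv2.inRange(hsv,(0,0,165),(180,60,255))
    for k in cv2.findContours(m,cv2.RETR_EXTERNAL,cv2.CHAIN_APPROX_NONE)[0]:
        if cv2.contourArea(k)>60:
            c=cv2.fitEllipse(k)[0]; print("sticker",name,np.round(c,1),np.round(plane(name,c,z)*1000,1))
def go(pos,yaw):
    "slide (m) and z turn (deg) in tool axes, to put the TCP at pos pointing down with tool y along yaw direction"
    s=manip.observe();R=Ro.from_euler("xyz",s["ee_rot"],degrees=True)
    y=R.as_matrix()[:,1];cur=np.degrees(np.arctan2(y[1],y[0]))
    d=(yaw-cur+90)%180-90
    print("slide",np.round(R.inv().apply(np.array(pos)-s["ee_pos"]),4),"rotz tool(down)",round(-d,1),"j",np.round(s["joint_positions"],1))
E
python3 - <<'E'
from h import *
im=cv2.imread("pics/top0.png")
for o in find(im): print(*o)
stickers(im); stickers(cv2.imread("pics/side0.png"),name="side")
E
```

```text
red book (249, 202) 432.2 81.2 89.8 58.7 -0.8
red tray (159, 139) 606.7 310.3 127.7 96.0 13.6
red book (220, 127) 624.9 151.9 96.6 59.8 7.4
blue book (184, 204) 432.5 237.9 87.3 59.2 -19.2
blue book (277, 133) 607.4 10.6 89.1 59.8 -55.4
blue tray (347, 133) 610.6 -171.2 124.5 93.1 10.6
green book (446, 194) 440.2 -399.3 86.4 59.0 69.2
green tray (308, 198) 443.8 -64.6 124.6 92.8 1.2
green book (339, 52) 830.0 -158.7 209.2 148.6 -78.6
yellow book (468, 273) 252.0 -431.4 122.4 91.5 -18.2
yellow book (408, 252) 303.7 -293.5 66.4 48.3 -17.8
yellow book (381, 202) 425.2 -240.5 97.4 60.6 -58.3
yellow book (547, 136) 577.5 -671.0 81.5 61.9 -1.0
yellow book (16, 128) 638.6 666.1 123.7 28.1 57.7
yellow tray (410, 132) 609.1 -333.0 128.8 97.9 5.8
sticker side [344.9 347.9] [[ 261.3 -429.8]]
sticker side [397.7 290.6] [[ 446.  -399.9]]
sticker side [337.6 252.5] [[ 432.1 -242.3]]
sticker side [198.   32.6] [[ 951.3 1107.7]]
```

```bash
sed -i 's/(0,0,165),(180,60,255)/(0,0,130),(180,70,255)/' h.py; python3 - <<'E'
from h import *
im=cv2.imread("pics/top0.png")
for u in [(220,128),(184,204),(383,203),(445,195)]: print(cv2.cvtColor(im,cv2.COLOR_BGR2HSV)[u[1],u[0]])
stickers(im); stickers(cv2.imread("pics/side0.png"),name="side")
cv2.imwrite("pics/books.png",cv2.resize(im[90:240,130:480],None,fx=2.2,fy=2.2,interpolation=cv2.INTER_CUBIC))
E
```

```text
[ 23  13 160]
[ 30  11 163]
[ 30  10 158]
[ 30  11 158]
sticker top [471.4 272.7] [[ 251.8 -437.2]]
sticker top [183.5 203.6] [[434.5 239.5]]
sticker top [382.5 201.5] [[ 427.  -242.5]]
sticker top [446.9 194.5] [[ 440.5 -400.3]]
sticker top [219.6 127.3] [[628.7 153.4]]
sticker top [551.3  91.6] [[ 703.7 -696.9]]
sticker top [547.3  61.1] [[ 790.  -700.3]]
sticker side [345.  348.2] [[ 261.  -430.4]]
sticker side [313.9 295.5] [[ 305.  -301.4]]
sticker side [397.6 290.6] [[ 445.8 -399.7]]
sticker side [337.7 252.6] [[ 432.  -242.6]]
sticker side [197.5  32.3] [[ 952.  1112.3]]
```

View pics/books.png

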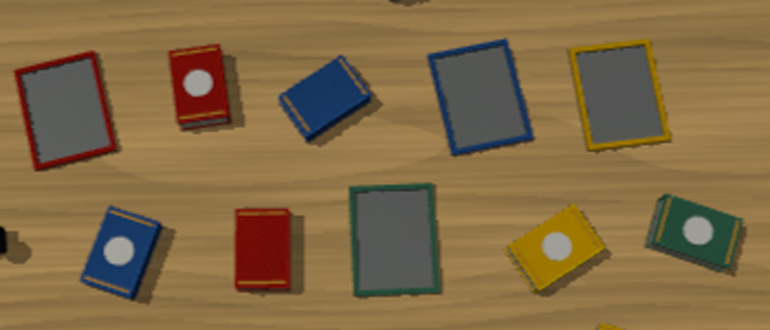

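The crop confirms that the middle yellow, red, blue and green books carry stickers, that the two unstickered books are plain, and that all four trays are empty. I start with blue.

```bash
python3 - <<'E'
from h import *
go((.436,.2395,.12),70.8)
E
```

```text
slide [-0.37   -0.192   0.1359] rotz tool(down) 6.0 j [76.8  7.2 -2.3 80.5 -0.  90. ]
```

```bash
python3 -m pendant '[{"slide":[-0.04,-0.02,0.01],"delta_rot":[0,0,0],"grip":1},{"slide":[-0.08,-0.04,0.02],"delta_rot":[0,0,0],"grip":1},{"slide":[-0.12,-0.06,0.03],"delta_rot":[0,0,0],"grip":1},{"slide":[-0.16,-0.08,0.04],"delta_rot":[0,0,0],"grip":1},{"slide":[-0.2,-0.1,0.05],"delta_rot":[0,0,0],"grip":1}]' 40
python3 -m pendant '[{"slide":[-0.04,-0.02,0.02],"delta_rot":[0,0,2],"grip":1},{"slide":[-0.08,-0.04,0.04],"delta_rot":[0,0,4],"grip":1},{"slide":[-0.12,-0.06,0.06],"delta_rot":[0,0,6],"grip":1},{"slide":[-0.15,-0.08,0.075],"delta_rot":[0,0,6],"grip":1},{"slide":[-0.17,-0.092,0.085],"delta_rot":[0,0,6],"grip":1}]'
python3 - <<'E'
from h import *
go((.436,.2395,.031),70.8)
E
```

```text
time: 0.6
ee_pos: [0.2924, 0.3668, 0.2056]
ee_rot: [-180.0, -0.0, 166.9]
wrist_force: [0.8, 1.1, -0.1]
width: 1.003
grip_force: 0.0
time: 1.1
ee_pos: [0.4369, 0.2376, 0.1196]
ee_rot: [-179.9, -0.1, 160.7]
wrist_force: [0.4, 0.6, -0.1]
width: 1.002
grip_force: 0.0
slide [0.0013 0.0017 0.0886] rotz tool(down) -0.1 j [ 28.5   6.4 -20.5  63.2  -0.   47.8]
```

```bash
python3 -m pendant '[{"slide":[0.001,0.001,0.025],"delta_rot":[0,0,0],"grip":1},{"slide":[0.001,0.002,0.05],"delta_rot":[0,0,0],"grip":1},{"slide":[0.001,0.002,0.07],"delta_rot":[0,0,0],"grip":1},{"slide":[0.001,0.002,0.085],"delta_rot":[0,0,0],"grip":1},{"slide":[0.001,0.002,0.089],"delta_rot":[0,0,0],"grip":1}]'
python3 - <<'E'
from h import *
im=optics.read_camera("side");cv2.imwrite("pics/s1.png",cv2.resize(im[80:230,120:320],None,fx=4,fy=4,interpolation=cv2.INTER_CUBIC))
im=optics.read_camera("top");cv2.imwrite("pics/t1.png",cv2.resize(im[130:280,110:310],None,fx=4,fy=4,interpolation=cv2.INTER_CUBIC))
go((.436,.2395,.031),70.8)
E
```

```text
time: 1.6
ee_pos: [0.4345, 0.2414, 0.0302]
ee_rot: [-179.8, -0.1, 160.8]
wrist_force: [-0.3, -0.4, 0.5]
width: 0.996
grip_force: 0.0
slide [-0.0014 -0.002   0.0007] rotz tool(down) 0.0 j [ 29.1  10.2 -27.9  52.   -0.   48.2]
```

View pics/s1.png

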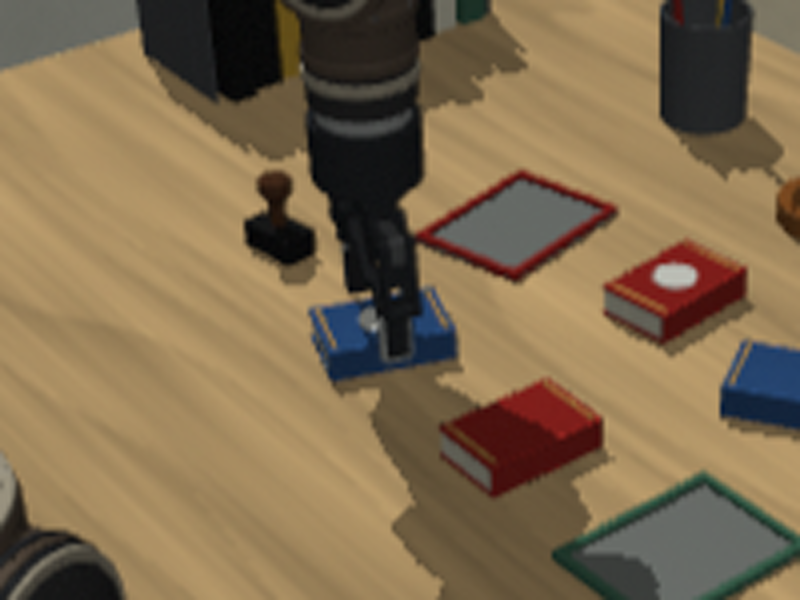

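The fingers straddle the blue book, with the near finger at crop (398,340), midway along its front face. I close the gripper.

```bash
for i in 1; do python3 -m pendant '[{"slide":[0,0,0],"delta_rot":[0,0,0],"grip":0.6},{"slide":[0,0,0],"delta_rot":[0,0,0],"grip":0.3},{"slide":[0,0,0],"delta_rot":[0,0,0],"grip":0},{"slide":[0,0,0],"delta_rot":[0,0,0],"grip":-0.2},{"slide":[0,0,0],"delta_rot":[0,0,0],"grip":-0.4}]' 40; python3 -m pendant '[{"slide":[0,0,0],"delta_rot":[0,0,0],"grip":-0.4},{"slide":[0,0,0],"delta_rot":[0,0,0],"grip":-0.4},{"slide":[0,0,-0.01],"delta_rot":[0,0,0],"grip":-0.4},{"slide":[0,0,-0.03],"delta_rot":[0,0,0],"grip":-0.4},{"slide":[0,0,-0.06],"delta_rot":[0,0,0],"grip":-0.4}]'; done
python3 - <<'E'
from h import *
im=optics.read_camera("side");cv2.imwrite("pics/s2.png",cv2.resize(im[80:230,120:320],None,fx=4,fy=4,interpolation=cv2.INTER_CUBIC))
go((.6106,-.1712,.12),100.6)
E
```

```text
time: 2.2
ee_pos: [0.4365, 0.2426, 0.0335]
ee_rot: [179.9, 0.1, 160.8]
wrist_force: [-0.7, 0.7, 6.6]
width: 0.688
grip_force: 43.9
time: 2.7
ee_pos: [0.4346, 0.2415, 0.0919]
ee_rot: [-179.9, -0.1, 160.8]
wrist_force: [0.7, 0.2, -1.8]
width: 0.689
grip_force: 43.4
slide [-0.2998 -0.3342 -0.0224] rotz tool(down) -29.8 j [ 29.1   7.2 -22.5  60.1   0.   48.2]
```

View pics/s2.png

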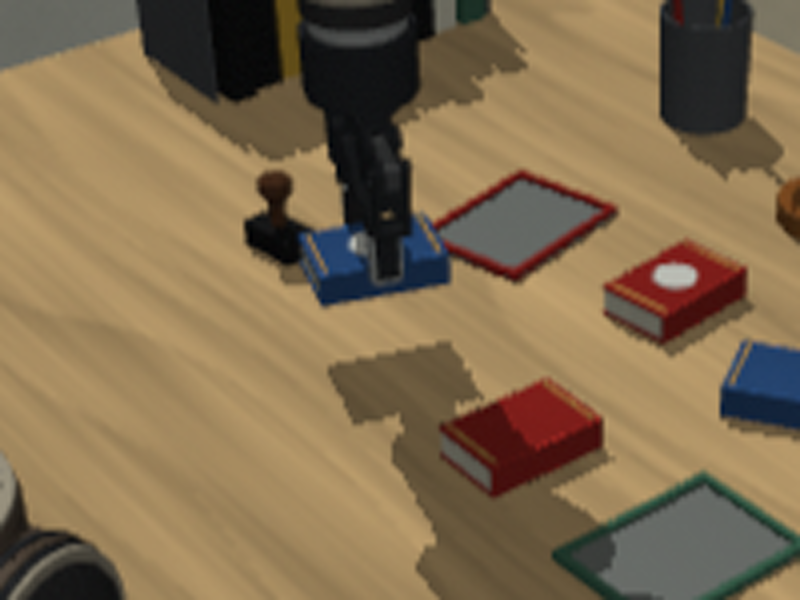

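The book is lifted level and held mid-length at crop (385,260), with the fingertip roughly 7 mm above the book's underside. I carry it to the blue tray.

```bash
python3 -m pendant '[{"slide":[-0.02,-0.02,-0.01],"delta_rot":[0,0,0],"grip":-0.4},{"slide":[-0.05,-0.055,-0.02],"delta_rot":[0,0,0],"grip":-0.4},{"slide":[-0.08,-0.09,-0.02],"delta_rot":[0,0,0],"grip":-0.4},{"slide":[-0.11,-0.125,-0.02],"delta_rot":[0,0,0],"grip":-0.4},{"slide":[-0.14,-0.16,-0.02],"delta_rot":[0,0,0],"grip":-0.4}]'
python3 -m pendant '[{"slide":[-0.03,-0.035,0],"delta_rot":[0,0,-6],"grip":-0.4},{"slide":[-0.06,-0.07,0],"delta_rot":[0,0,-12],"grip":-0.4},{"slide":[-0.09,-0.105,0],"delta_rot":[0,0,-18],"grip":-0.4},{"slide":[-0.12,-0.14,0],"delta_rot":[0,0,-24],"grip":-0.4},{"slide":[-0.15,-0.165,0],"delta_rot":[0,0,-29.8],"grip":-0.4}]'
python3 -m pendant '[{"slide":[0,0,0],"delta_rot":[0,0,0],"grip":-0.4},{"slide":[0,0,0],"delta_rot":[0,0,0],"grip":-0.4},{"slide":[0,0,0.01],"delta_rot":[0,0,0],"grip":-0.4},{"slide":[0,0,0.03],"delta_rot":[0,0,0],"grip":-0.4},{"slide":[0,0,0.05],"delta_rot":[0,0,0],"grip":-0.4}]'
python3 - <<'E'
from h import *
im=optics.read_camera("side");cv2.imwrite("pics/s3.png",cv2.resize(im[120:270,270:470],None,fx=4,fy=4,interpolation=cv2.INTER_CUBIC))
go((.6106,-.1712,.037),100.6)
E
```

```text
time: 3.25
ee_pos: [0.516, 0.0434, 0.113]
ee_rot: [180.0, 0.0, 160.9]
wrist_force: [0.7, 0.3, -1.2]
width: 0.689
grip_force: 43.5
time: 3.75
ee_pos: [0.6031, -0.1626, 0.1127]
ee_rot: [-180.0, -0.0, -169.2]
wrist_force: [0.8, -0.0, -0.6]
width: 0.69
grip_force: 43.5
time: 4.25
ee_pos: [0.6026, -0.1585, 0.0618]
ee_rot: [-180.0, 0.0, -169.3]
wrist_force: [0.3, -0.6, -1.6]
width: 0.687
grip_force: 43.6
slide [-0.0074 -0.0149  0.0207] rotz tool(down) 0.1 j [-14.7  21.5  -9.2  59.6   0.  -25.5]
```

View pics/s3.png

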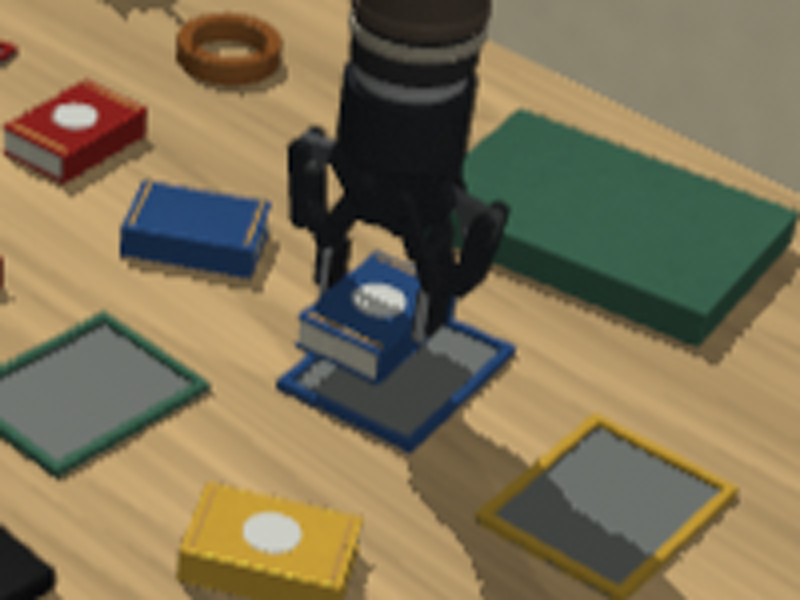

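The book is held level over the blue tray, roughly 15 mm short along y, so I correct that and lower it.

```bash
python3 -m pendant '[{"slide":[-0.004,-0.008,0],"delta_rot":[0,0,0],"grip":-0.4},{"slide":[-0.007,-0.015,0.005],"delta_rot":[0,0,0],"grip":-0.4},{"slide":[-0.007,-0.015,0.012],"delta_rot":[0,0,0],"grip":-0.4},{"slide":[-0.007,-0.015,0.018],"delta_rot":[0,0,0],"grip":-0.4},{"slide":[-0.007,-0.015,0.021],"delta_rot":[0,0,0],"grip":-0.4}]'
python3 -m pendant '[{"slide":[0,0,0],"delta_rot":[0,0,0],"grip":-0.4},{"slide":[0,0,0],"delta_rot":[0,0,0],"grip":-0.4},{"slide":[0,0,0.001],"delta_rot":[0,0,0],"grip":-0.4},{"slide":[0,0,0.001],"delta_rot":[0,0,0],"grip":-0.4},{"slide":[0,0,0.002],"delta_rot":[0,0,0],"grip":-0.4}]'
python3 - <<'E'
from h import *
go((.6106,-.1712,.037),100.6)
E
```

```text
time: 4.8
ee_pos: [0.6123, -0.1734, 0.0406]
ee_rot: [180.0, -0.0, -169.4]
wrist_force: [0.3, 0.8, -0.5]
width: 0.685
grip_force: 43.6
time: 5.3
ee_pos: [0.6129, -0.1735, 0.0396]
ee_rot: [-180.0, 0.0, -169.4]
wrist_force: [0.3, 0.7, -1.8]
width: 0.684
grip_force: 43.6
slide [0.0018 0.0027 0.0026] rotz tool(down) 0.0 j [-15.8  23.5  -8.6  57.9   0.  -26.4]
```

```bash
for k in 1 2 3; do python3 -m pendant '[{"slide":[0,0,0],"delta_rot":[0,0,0],"grip":-0.4},{"slide":[0,0,0.001],"delta_rot":[0,0,0],"grip":-0.4},{"slide":[0,0,0.001],"delta_rot":[0,0,0],"grip":-0.4},{"slide":[0,0,0.0015],"delta_rot":[0,0,0],"grip":-0.4},{"slide":[0,0,0.0015],"delta_rot":[0,0,0],"grip":-0.4}]' | grep -E "pos|wrist"; done
python3 - <<'E'
from h import *
im=optics.read_camera("side");cv2.imwrite("pics/s4.png",cv2.resize(im[150:260,300:440],None,fx=5,fy=5,interpolation=cv2.INTER_CUBIC))
E
```

```text
ee_pos: [0.6127, -0.1735, 0.0377]
wrist_force: [0.4, -0.6, -1.0]
ee_pos: [0.6127, -0.1735, 0.0365]
wrist_force: [-1.1, 0.7, 2.4]
ee_pos: [0.6127, -0.1735, 0.0365]
wrist_force: [-5.0, 0.8, 11.4]
```

View pics/s4.png

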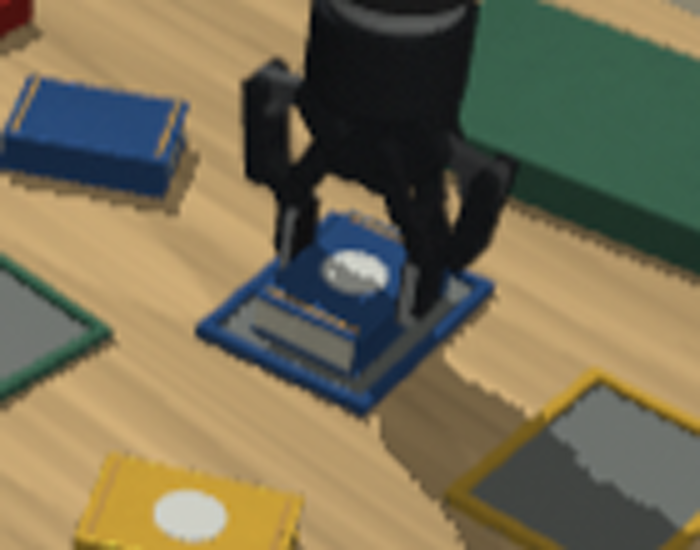

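The book rests inside the blue rim (contact at z≈0.0365). I release it, lift, and compute the move to the red book.

```bash
python3 -m pendant '[{"slide":[0,0,-0.001],"delta_rot":[0,0,0],"grip":0.4},{"slide":[0,0,-0.001],"delta_rot":[0,0,0],"grip":0.5},{"slide":[0,0,-0.001],"delta_rot":[0,0,0],"grip":0.65},{"slide":[0,0,-0.001],"delta_rot":[0,0,0],"grip":0.75},{"slide":[0,0,-0.002],"delta_rot":[0,0,0],"grip":0.75}]'
python3 -m pendant '[{"slide":[0,0,-0.002],"delta_rot":[0,0,0],"grip":0.75},{"slide":[0,0,-0.02],"delta_rot":[0,0,0],"grip":0.8},{"slide":[0,0,-0.05],"delta_rot":[0,0,0],"grip":1},{"slide":[0,0,-0.08],"delta_rot":[0,0,0],"grip":1},{"slide":[0,0,-0.09],"delta_rot":[0,0,0],"grip":1}]'
python3 - <<'E'
from h import *
go((.6285,.153,.12),97.4)
E
```

```text
time: 7.35
ee_pos: [0.6126, -0.1734, 0.0365]
ee_rot: [180.0, -0.0, -169.4]
wrist_force: [-1.3, -0.6, 0.0]
width: 0.873
grip_force: 0.0
time: 7.85
ee_pos: [0.6141, -0.1739, 0.1305]
ee_rot: [-179.9, 0.3, -169.4]
wrist_force: [-0.4, -0.3, 0.3]
width: 1.006
grip_force: 0.0
slide [-0.0744  0.3187  0.0101] rotz tool(down) 3.2 j [-15.8  20.6  -0.9  68.2  -0.  -26.4]
```

```bash
python3 -m pendant '[{"slide":[-0.01,0.04,0],"delta_rot":[0,0,0],"grip":1},{"slide":[-0.02,0.08,0],"delta_rot":[0,0,1],"grip":1},{"slide":[-0.03,0.12,0],"delta_rot":[0,0,2],"grip":1},{"slide":[-0.04,0.16,0],"delta_rot":[0,0,3],"grip":1},{"slide":[-0.05,0.2,0],"delta_rot":[0,0,3.2],"grip":1}]'|grep -E "pos|rot"
python3 -m pendant '[{"slide":[-0.01,0.04,0],"delta_rot":[0,0,0],"grip":1},{"slide":[-0.015,0.08,0],"delta_rot":[0,0,0],"grip":1},{"slide":[-0.018,0.11,0.01],"delta_rot":[0,0,0],"grip":1},{"slide":[-0.018,0.12,0.01],"delta_rot":[0,0,0],"grip":1},{"slide":[-0.018,0.12,0.01],"delta_rot":[0,0,0],"grip":1}]'|grep -E "pos|rot"
python3 - <<'E'
from h import *
go((.6285,.153,.032),97.4)
E
```

```text
ee_pos: [0.6246, 0.0338, 0.1262]
ee_rot: [-180.0, -0.0, -172.6]
ee_pos: [0.6266, 0.1548, 0.1159]
ee_rot: [-180.0, -0.1, -172.4]
slide [-0.0018 -0.002   0.0839] rotz tool(down) 0.2 j [13.9 22.  -0.8 67.3 -0.   6.3]
```

```bash
python3 -m pendant '[{"slide":[-0.001,-0.001,0.025],"delta_rot":[0,0,0],"grip":1},{"slide":[-0.001,-0.001,0.05],"delta_rot":[0,0,0],"grip":1},{"slide":[-0.001,-0.001,0.07],"delta_rot":[0,0,0],"grip":1},{"slide":[-0.001,-0.001,0.08],"delta_rot":[0,0,0],"grip":1},{"slide":[-0.001,-0.001,0.084],"delta_rot":[0,0,0],"grip":1}]'|grep -E "pos|rot|wrist"
python3 -m pendant '[{"slide":[0,0,0],"delta_rot":[0,0,0],"grip":0.6},{"slide":[0,0,0],"delta_rot":[0,0,0],"grip":0.3},{"slide":[0,0,0],"delta_rot":[0,0,0],"grip":0},{"slide":[0,0,0],"delta_rot":[0,0,0],"grip":-0.2},{"slide":[0,0,0],"delta_rot":[0,0,0],"grip":-0.4}]'
python3 -m pendant '[{"slide":[0,0,0],"delta_rot":[0,0,0],"grip":-0.4},{"slide":[0,0,0],"delta_rot":[0,0,0],"grip":-0.4},{"slide":[0,0,-0.01],"delta_rot":[0,0,0],"grip":-0.4},{"slide":[0,0,-0.03],"delta_rot":[0,0,0],"grip":-0.4},{"slide":[0,0,-0.05],"delta_rot":[0,0,0],"grip":-0.4}]'
python3 - <<'E'
from h import *
go((.6067,.3103,.08),103.6)
E
```

```text
ee_pos: [0.628, 0.1513, 0.0319]
ee_rot: [-180.0, -0.1, -172.7]
wrist_force: [-0.7, -0.3, -0.4]
time: 9.85
ee_pos: [0.6293, 0.1528, 0.0342]
ee_rot: [-180.0, 0.1, -172.6]
wrist_force: [0.0, -0.8, 6.5]
width: 0.688
grip_force: 44.7
time: 10.35
ee_pos: [0.6278, 0.1528, 0.0832]
ee_rot: [180.0, -0.1, -172.6]
wrist_force: [0.5, 0.6, -0.6]
width: 0.687
grip_force: 43.9
slide [0.0005 0.1589 0.0032] rotz tool(down) -6.2 j [13.7 23.  -3.6 63.5  0.   6.2]
```

```bash
python3 -m pendant '[{"slide":[0,0.02,0],"delta_rot":[0,0,-1],"grip":-0.4},{"slide":[0,0.06,0],"delta_rot":[0,0,-3],"grip":-0.4},{"slide":[0,0.1,0],"delta_rot":[0,0,-5],"grip":-0.4},{"slide":[0,0.14,0],"delta_rot":[0,0,-6],"grip":-0.4},{"slide":[0.0005,0.159,0],"delta_rot":[0,0,-6.2],"grip":-0.4}]'|grep -E "pos|rot"
python3 -m pendant '[{"slide":[0,0,0],"delta_rot":[0,0,0],"grip":-0.4},{"slide":[0,0,0],"delta_rot":[0,0,0],"grip":-0.4},{"slide":[0,0,0],"delta_rot":[0,0,0],"grip":-0.4},{"slide":[0,0,0.01],"delta_rot":[0,0,0],"grip":-0.4},{"slide":[0,0,0.02],"delta_rot":[0,0,0],"grip":-0.4}]'|grep -E "pos|rot"
python3 - <<'E'
from h import *
im=optics.read_camera("side");cv2.imwrite("pics/s5.png",cv2.resize(im[70:200,190:350],None,fx=4,fy=4,interpolation=cv2.INTER_CUBIC))
go((.6067,.3103,.042),103.6)
E
```

```text
ee_pos: [0.6064, 0.3135, 0.083]
ee_rot: [180.0, -0.0, -166.2]
ee_pos: [0.6078, 0.3093, 0.0624]
ee_rot: [180.0, 0.0, -166.5]
slide [-0.0004  0.0014  0.0178] rotz tool(down) -0.0 j [27.  27.4  0.  62.8 -0.  13.4]
```

View pics/s5.png

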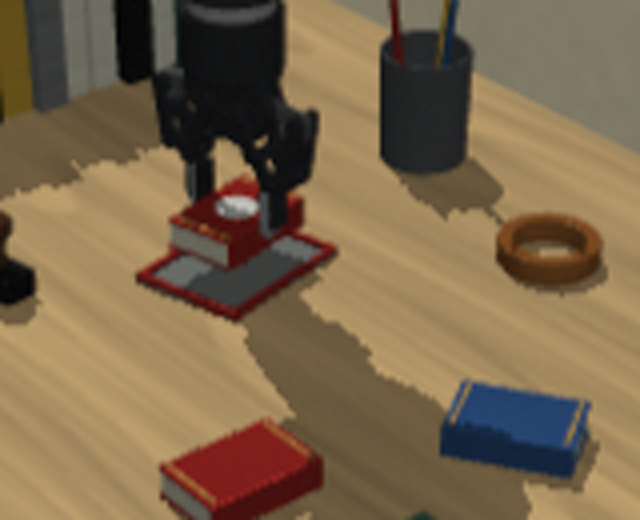

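The red book is held over the red tray, aligned. I lower it.

```bash
python3 -m pendant '[{"slide":[0,0.001,0.006],"delta_rot":[0,0,0],"grip":-0.4},{"slide":[0,0.001,0.012],"delta_rot":[0,0,0],"grip":-0.4},{"slide":[0,0.001,0.017],"delta_rot":[0,0,0],"grip":-0.4},{"slide":[0,0.001,0.02],"delta_rot":[0,0,0],"grip":-0.4},{"slide":[0,0.001,0.021],"delta_rot":[0,0,0],"grip":-0.4}]'|grep -E "pos|wrist"; for k in 1 2; do python3 -m pendant '[{"slide":[0,0,0],"delta_rot":[0,0,0],"grip":-0.4},{"slide":[0,0,0.001],"delta_rot":[0,0,0],"grip":-0.4},{"slide":[0,0,0.001],"delta_rot":[0,0,0],"grip":-0.4},{"slide":[0,0,0.0015],"delta_rot":[0,0,0],"grip":-0.4},{"slide":[0,0,0.0015],"delta_rot":[0,0,0],"grip":-0.4}]' | grep -E "pos|wrist"; done
```

```text
ee_pos: [0.6069, 0.3113, 0.0413]
wrist_force: [0.3, -0.5, -0.1]
ee_pos: [0.6071, 0.3113, 0.0404]
wrist_force: [0.1, -0.8, -0.4]
ee_pos: [0.607, 0.3113, 0.0387]
wrist_force: [0.4, -0.2, -1.0]
```

```bash
for k in 1 2; do python3 -m pendant '[{"slide":[0,0,0],"delta_rot":[0,0,0],"grip":-0.4},{"slide":[0,0,0.001],"delta_rot":[0,0,0],"grip":-0.4},{"slide":[0,0,0.001],"delta_rot":[0,0,0],"grip":-0.4},{"slide":[0,0,0.0015],"delta_rot":[0,0,0],"grip":-0.4},{"slide":[0,0,0.0015],"delta_rot":[0,0,0],"grip":-0.4}]' | grep -E "pos|wrist"; done
```

```text
ee_pos: [0.6071, 0.3113, 0.0373]
wrist_force: [0.1, -0.1, -1.5]
ee_pos: [0.6071, 0.3114, 0.0373]
wrist_force: [-2.2, -1.0, 8.5]
```

Contact. I release, lift, and work out the move to the yellow book.

```bash
python3 -m pendant '[{"slide":[0,0,-0.001],"delta_rot":[0,0,0],"grip":0.4},{"slide":[0,0,-0.001],"delta_rot":[0,0,0],"grip":0.5},{"slide":[0,0,-0.001],"delta_rot":[0,0,0],"grip":0.65},{"slide":[0,0,-0.001],"delta_rot":[0,0,0],"grip":0.75},{"slide":[0,0,-0.002],"delta_rot":[0,0,0],"grip":0.75}]'|grep -E "pos|wrist|width"
python3 -m pendant '[{"slide":[0,0,-0.002],"delta_rot":[0,0,0],"grip":0.75},{"slide":[0,0,-0.02],"delta_rot":[0,0,0],"grip":0.8},{"slide":[0,0,-0.05],"delta_rot":[0,0,0],"grip":1},{"slide":[0,0,-0.08],"delta_rot":[0,0,0],"grip":1},{"slide":[0,0,-0.09],"delta_rot":[0,0,0],"grip":1}]'|grep -E "pos|wrist|width"
python3 - <<'E'
from h import *
go((.428,-.2425,.12),31.7)
E
```

```text
ee_pos: [0.607, 0.3113, 0.0375]
wrist_force: [-0.2, 0.7, 0.4]
width: 0.874
ee_pos: [0.6084, 0.312, 0.1317]
wrist_force: [0.5, -0.1, 0.2]
width: 1.002
slide [ 0.3061 -0.4964  0.0095] rotz tool(down) 71.9 j [27.2 25.5  6.4 70.6 -0.  13.5]
```

```bash
python3 -m pendant '[{"slide":[0.02,-0.03,0],"delta_rot":[0,0,0],"grip":1},{"slide":[0.044,-0.072,0],"delta_rot":[0,0,0],"grip":1},{"slide":[0.07,-0.113,0],"delta_rot":[0,0,0],"grip":1},{"slide":[0.095,-0.154,0],"delta_rot":[0,0,0],"grip":1},{"slide":[0.12,-0.195,0],"delta_rot":[0,0,0],"grip":1}]'|grep -E "pos|rot"
python3 -m pendant '[{"slide":[0.024,-0.04,0],"delta_rot":[0,0,7],"grip":1},{"slide":[0.049,-0.08,0],"delta_rot":[0,0,14],"grip":1},{"slide":[0.073,-0.12,0],"delta_rot":[0,0,21],"grip":1},{"slide":[0.097,-0.16,0],"delta_rot":[0,0,28],"grip":1},{"slide":[0.12,-0.2,0],"delta_rot":[0,0,36],"grip":1}]'|grep -E "pos|rot"
python3 - <<'E'
from h import *
go((.428,-.2425,.12),31.7)
E
```

```text
ee_pos: [0.5353, 0.092, 0.1272]
ee_rot: [-180.0, -0.0, -166.3]
ee_pos: [0.4658, -0.1306, 0.1274]
ee_rot: [-180.0, -0.0, 157.3]
slide [-0.0082 -0.1178  0.0074] rotz tool(down) 35.6 j [-15.7   4.7 -21.4  63.9  -0.    7. ]
```

```bash
python3 -m pendant '[{"slide":[0,-0.03,0],"delta_rot":[0,0,8],"grip":1},{"slide":[-0.003,-0.06,0],"delta_rot":[0,0,16],"grip":1},{"slide":[-0.005,-0.09,0],"delta_rot":[0,0,24],"grip":1},{"slide":[-0.008,-0.115,0],"delta_rot":[0,0,32],"grip":1},{"slide":[-0.008,-0.117,0],"delta_rot":[0,0,35.6],"grip":1}]'|grep -E "pos|rot"
python3 -m pendant '[{"slide":[0,0,0.02],"delta_rot":[0,0,0],"grip":1},{"slide":[0,0,0.04],"delta_rot":[0,0,0],"grip":1},{"slide":[0,0,0.04],"delta_rot":[0,0,0],"grip":1},{"slide":[0,0,0.04],"delta_rot":[0,0,0],"grip":1},{"slide":[0,0,0.04],"delta_rot":[0,0,0],"grip":1}]'|grep -E "pos|rot"
python3 - <<'E'
from h import *
go((.428,-.2425,.032),31.7)
im=optics.read_camera("side");cv2.imwrite("pics/s6.png",cv2.resize(im[190:330,260:440],None,fx=4,fy=4,interpolation=cv2.INTER_CUBIC))
E
```

```text
ee_pos: [0.4289, -0.2426, 0.1273]
ee_rot: [-180.0, 0.0, 121.6]
ee_pos: [0.4303, -0.2405, 0.0887]
ee_rot: [180.0, 0.1, 122.0]
slide [-0.0004 -0.003   0.0567] rotz tool(down) 0.3 j [-29.2   7.  -24.   59.   -0.   28.8]
```

View pics/s6.png

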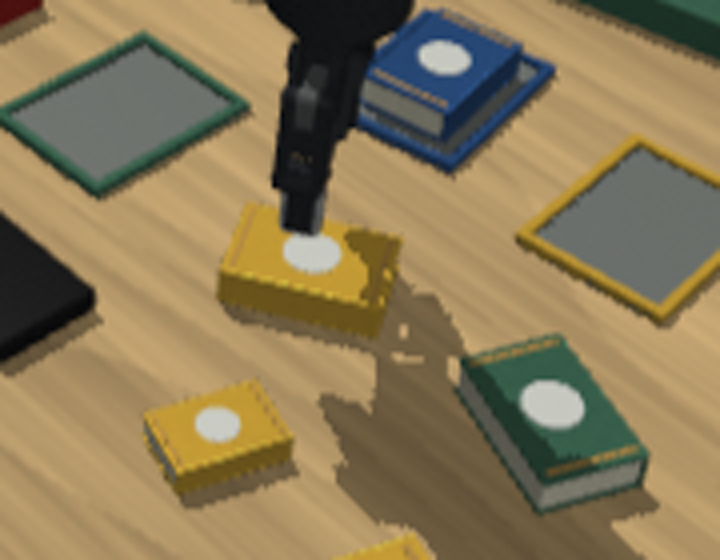

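The gripper is centred above the middle yellow book at crop (310,250). The blue book lies flat inside its tray at crop (445,80). I grasp the yellow book.

```bash
python3 -m pendant '[{"slide":[0,-0.002,0.015],"delta_rot":[0,0,0],"grip":1},{"slide":[0,-0.002,0.03],"delta_rot":[0,0,0],"grip":1},{"slide":[0,-0.002,0.045],"delta_rot":[0,0,0],"grip":1},{"slide":[0,-0.002,0.053],"delta_rot":[0,0,0],"grip":1},{"slide":[0,-0.002,0.056],"delta_rot":[0,0,0],"grip":1}]'|grep -E "pos|rot|wrist"
python3 -m pendant '[{"slide":[0,0,0],"delta_rot":[0,0,0],"grip":0.6},{"slide":[0,0,0],"delta_rot":[0,0,0],"grip":0.3},{"slide":[0,0,0],"delta_rot":[0,0,0],"grip":0},{"slide":[0,0,0],"delta_rot":[0,0,0],"grip":-0.2},{"slide":[0,0,0],"delta_rot":[0,0,0],"grip":-0.4}]'
python3 -m pendant '[{"slide":[0,0,0],"delta_rot":[0,0,0],"grip":-0.4},{"slide":[0,0,0],"delta_rot":[0,0,0],"grip":-0.4},{"slide":[0,0,-0.01],"delta_rot":[0,0,0],"grip":-0.4},{"slide":[0,0,-0.04],"delta_rot":[0,0,0],"grip":-0.4},{"slide":[0,0,-0.08],"delta_rot":[0,0,0],"grip":-0.4}]'
python3 - <<'E'
from h import *
go((.6091,-.333,.1),95.8)
E
```

```text
ee_pos: [0.4281, -0.2413, 0.0316]
ee_rot: [-180.0, -0.0, 122.0]
wrist_force: [-0.2, -0.4, 0.1]
time: 17.95
ee_pos: [0.4288, -0.2418, 0.0328]
ee_rot: [179.9, 0.1, 122.0]
wrist_force: [-1.2, 1.1, 6.1]
width: 0.687
grip_force: 44.1
time: 18.45
ee_pos: [0.4266, -0.2406, 0.1114]
ee_rot: [-179.9, -0.2, 122.0]
wrist_force: [1.4, -0.6, -0.1]
width: 0.692
grip_force: 43.5
slide [-0.1752  0.1057  0.0105] rotz tool(down) -63.8 j [-29.4   6.  -22.   62.2   0.   28.5]
```

```bash
python3 -m pendant '[{"slide":[-0.015,0.01,0],"delta_rot":[0,0,-5],"grip":-0.4},{"slide":[-0.045,0.03,0],"delta_rot":[0,0,-13],"grip":-0.4},{"slide":[-0.08,0.05,0],"delta_rot":[0,0,-21],"grip":-0.4},{"slide":[-0.12,0.075,0],"delta_rot":[0,0,-29],"grip":-0.4},{"slide":[-0.155,0.095,0],"delta_rot":[0,0,-36],"grip":-0.4}]'|grep -E "pos|rot"
python3 - <<'E'
from h import *
go((.6091,-.333,.08),95.8)
E
```

```text
ee_pos: [0.5925, -0.3231, 0.1121]
ee_rot: [180.0, 0.0, 158.4]
slide [-0.019  -0.0031  0.0321] rotz tool(down) -27.4 j [-28.6  25.2   3.4  68.2   0.   -7. ]
```

```bash
python3 -m pendant '[{"slide":[-0.01,0,0.005],"delta_rot":[0,0,-8],"grip":-0.4},{"slide":[-0.018,-0.002,0.01],"delta_rot":[0,0,-16],"grip":-0.4},{"slide":[-0.018,-0.002,0.02],"delta_rot":[0,0,-23],"grip":-0.4},{"slide":[-0.018,-0.002,0.03],"delta_rot":[0,0,-27.4],"grip":-0.4},{"slide":[-0.018,-0.002,0.032],"delta_rot":[0,0,-27.4],"grip":-0.4}]'|grep -E "pos|rot"
python3 -m pendant '[{"slide":[0,0,0],"delta_rot":[0,0,0],"grip":-0.4},{"slide":[0,0,0.005],"delta_rot":[0,0,0],"grip":-0.4},{"slide":[0,0,0.015],"delta_rot":[0,0,0],"grip":-0.4},{"slide":[0,0,0.02],"delta_rot":[0,0,0],"grip":-0.4},{"slide":[0,0,0.02],"delta_rot":[0,0,0],"grip":-0.4}]'|grep -E "pos|rot"
python3 - <<'E'
from h import *
im=optics.read_camera("side");cv2.imwrite("pics/s7.png",cv2.resize(im[160:300,330:510],None,fx=4,fy=4,interpolation=cv2.INTER_CUBIC))
go((.6091,-.333,.04),95.8)
E
```

```text
ee_pos: [0.6061, -0.3306, 0.0784]
ee_rot: [179.9, -0.1, -174.6]
ee_pos: [0.6061, -0.3306, 0.0584]
ee_rot: [179.9, -0.1, -174.6]
slide [-0.0025 -0.0025  0.0191] rotz tool(down) -0.4 j [-28.6  28.4   1.5  63.2   0.  -34. ]
```

View pics/s7.png

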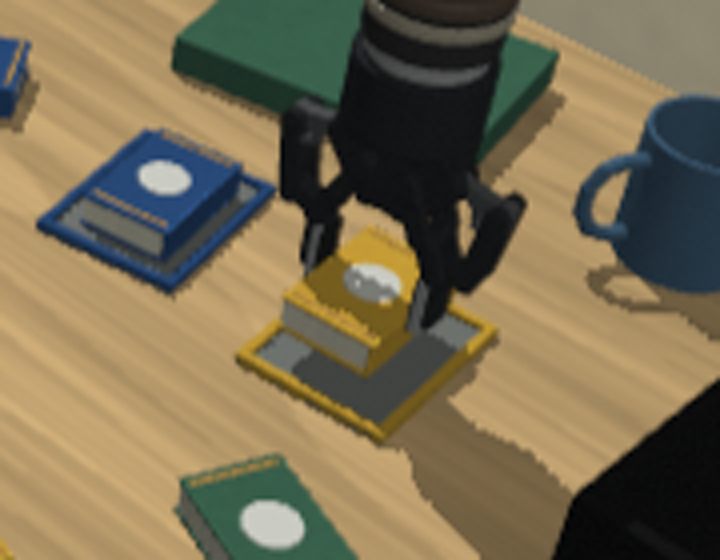

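The yellow book is aligned over the yellow tray, and the blue book is flat in its tray. I lower it.

```bash
python3 -m pendant '[{"slide":[-0.003,-0.002,0.005],"delta_rot":[0,0,0],"grip":-0.4},{"slide":[-0.003,-0.002,0.011],"delta_rot":[0,0,0],"grip":-0.4},{"slide":[-0.003,-0.002,0.016],"delta_rot":[0,0,0],"grip":-0.4},{"slide":[-0.003,-0.002,0.018],"delta_rot":[0,0,0],"grip":-0.4},{"slide":[-0.003,-0.002,0.019],"delta_rot":[0,0,0],"grip":-0.4}]'|grep -E "pos|wrist"; for k in 1 2; do python3 -m pendant '[{"slide":[0,0,0],"delta_rot":[0,0,0],"grip":-0.4},{"slide":[0,0,0.001],"delta_rot":[0,0,0],"grip":-0.4},{"slide":[0,0,0.001],"delta_rot":[0,0,0],"grip":-0.4},{"slide":[0,0,0.0015],"delta_rot":[0,0,0],"grip":-0.4},{"slide":[0,0,0.0015],"delta_rot":[0,0,0],"grip":-0.4}]' | grep -E "pos|wrist"; done
```

```text
ee_pos: [0.6098, -0.3326, 0.0403]
wrist_force: [-0.4, 0.0, 0.3]
ee_pos: [0.61, -0.3327, 0.0394]
wrist_force: [0.5, -0.6, -0.6]
ee_pos: [0.6099, -0.3327, 0.0377]
wrist_force: [-0.5, 0.4, -0.6]
```

```bash
for k in 1 2; do python3 -m pendant '[{"slide":[0,0,0],"delta_rot":[0,0,0],"grip":-0.4},{"slide":[0,0,0.001],"delta_rot":[0,0,0],"grip":-0.4},{"slide":[0,0,0.001],"delta_rot":[0,0,0],"grip":-0.4},{"slide":[0,0,0.0015],"delta_rot":[0,0,0],"grip":-0.4},{"slide":[0,0,0.0015],"delta_rot":[0,0,0],"grip":-0.4}]' | grep -E "pos|wrist"; done
```

```text
ee_pos: [0.61, -0.3327, 0.0362]
wrist_force: [0.1, -0.1, -0.6]
ee_pos: [0.6101, -0.3327, 0.0358]
wrist_force: [-3.5, 1.2, 6.5]
```

Contact. I release, lift, and move on to green.

```bash
python3 -m pendant '[{"slide":[0,0,-0.001],"delta_rot":[0,0,0],"grip":0.4},{"slide":[0,0,-0.001],"delta_rot":[0,0,0],"grip":0.5},{"slide":[0,0,-0.001],"delta_rot":[0,0,0],"grip":0.65},{"slide":[0,0,-0.001],"delta_rot":[0,0,0],"grip":0.75},{"slide":[0,0,-0.002],"delta_rot":[0,0,0],"grip":0.75}]'|grep -E "pos|wrist|width"
python3 -m pendant '[{"slide":[0,0,-0.002],"delta_rot":[0,0,0],"grip":0.75},{"slide":[0,0,-0.02],"delta_rot":[0,0,0],"grip":0.8},{"slide":[0,0,-0.05],"delta_rot":[0,0,0],"grip":1},{"slide":[0,0,-0.08],"delta_rot":[0,0,0],"grip":1},{"slide":[0,0,-0.09],"delta_rot":[0,0,0],"grip":1}]'|grep -E "pos|wrist|width"
python3 - <<'E'
from h import *
go((.441,-.400,.11),159.2)
E
```

```text
ee_pos: [0.6099, -0.3326, 0.0365]
wrist_force: [0.8, 0.3, 0.2]
width: 0.879
ee_pos: [0.6113, -0.3334, 0.1307]
wrist_force: [0.2, -0.1, -0.3]
width: 0.994
slide [ 0.1759 -0.0501  0.0201] rotz tool(down) -63.8 j [-28.6  27.    8.5  71.2  -0.  -34. ]
```

```bash
python3 -m pendant '[{"slide":[0.03,-0.01,0],"delta_rot":[0,0,-7],"grip":1},{"slide":[0.06,-0.02,0],"delta_rot":[0,0,-14],"grip":1},{"slide":[0.1,-0.03,0],"delta_rot":[0,0,-22],"grip":1},{"slide":[0.14,-0.04,0],"delta_rot":[0,0,-29],"grip":1},{"slide":[0.165,-0.047,0],"delta_rot":[0,0,-36],"grip":1}]'|grep -E "pos|rot"
python3 - <<'E'
from h import *
go((.441,-.400,.08),159.2)
E
```

```text
ee_pos: [0.4475, -0.3954, 0.1262]
ee_rot: [179.9, -0.0, -138.3]
slide [0.0079 0.0008 0.0462] rotz tool(down) -27.5 j [-41.4  16.7  -7.   66.5  -0.  -83.1]
```

```bash
python3 -m pendant '[{"slide":[0.007,0.001,0.01],"delta_rot":[0,0,-8],"grip":1},{"slide":[0.007,0.001,0.02],"delta_rot":[0,0,-16],"grip":1},{"slide":[0.007,0.001,0.03],"delta_rot":[0,0,-23],"grip":1},{"slide":[0.007,0.001,0.04],"delta_rot":[0,0,-27.5],"grip":1},{"slide":[0.007,0.001,0.046],"delta_rot":[0,0,-27.5],"grip":1}]'|grep -E "pos|rot"
python3 - <<'E'
from h import *
im=optics.read_camera("side");cv2.imwrite("pics/s8.png",cv2.resize(im[190:340,320:500],None,fx=4,fy=4,interpolation=cv2.INTER_CUBIC))
go((.441,-.400,.032),159.2)
E
```

```text
ee_pos: [0.4437, -0.3986, 0.0794]
ee_rot: [179.9, 0.0, -111.1]
slide [0.0025 0.0016 0.0467] rotz tool(down) -0.4 j [ -41.9   18.1  -11.2   60.9    0.  -110.8]
```

View pics/s8.png

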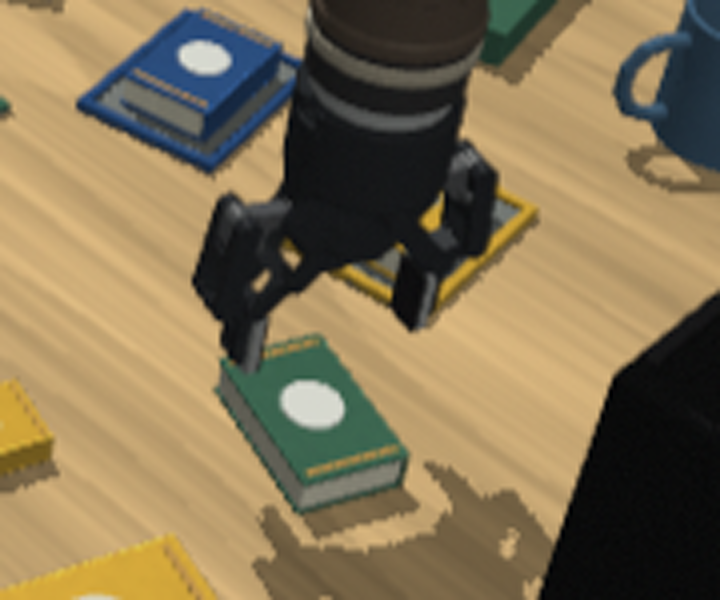

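The fingers straddle the green book's width on both sides of the sticker at crop (313,404). The blue and yellow trays are filled. I descend and grasp.

```bash
python3 -m pendant '[{"slide":[0.001,0.001,0.01],"delta_rot":[0,0,0],"grip":1},{"slide":[0.001,0.001,0.02],"delta_rot":[0,0,0],"grip":1},{"slide":[0.001,0.001,0.03],"delta_rot":[0,0,0],"grip":1},{"slide":[0.001,0.001,0.04],"delta_rot":[0,0,0],"grip":1},{"slide":[0.001,0.001,0.046],"delta_rot":[0,0,0],"grip":1}]'|grep -E "pos|rot|wrist"
python3 -m pendant '[{"slide":[0,0,0],"delta_rot":[0,0,0],"grip":0.6},{"slide":[0,0,0],"delta_rot":[0,0,0],"grip":0.3},{"slide":[0,0,0],"delta_rot":[0,0,0],"grip":0},{"slide":[0,0,0],"delta_rot":[0,0,0],"grip":-0.2},{"slide":[0,0,0],"delta_rot":[0,0,0],"grip":-0.4}]'
python3 -m pendant '[{"slide":[0,0,0],"delta_rot":[0,0,0],"grip":-0.4},{"slide":[0,0,0],"delta_rot":[0,0,0],"grip":-0.4},{"slide":[0,0,-0.01],"delta_rot":[0,0,0],"grip":-0.4},{"slide":[0,0,-0.04],"delta_rot":[0,0,0],"grip":-0.4},{"slide":[0,0,-0.08],"delta_rot":[0,0,0],"grip":-0.4}]'
python3 - <<'E'
from h import *
go((.4438,-.0646,.1),91.2)
E
```

```text
ee_pos: [0.4426, -0.3992, 0.0334]
ee_rot: [179.9, 0.0, -111.1]
wrist_force: [0.2, -0.1, 0.3]
time: 25.55
ee_pos: [0.4431, -0.3997, 0.0351]
ee_rot: [-180.0, -0.0, -111.1]
wrist_force: [-0.2, -0.2, -0.0]
width: 0.688
grip_force: 44.1
time: 26.05
ee_pos: [0.4418, -0.3986, 0.1141]
ee_rot: [179.8, 0.1, -111.1]
wrist_force: [1.3, -0.2, -0.7]
width: 0.69
grip_force: 43.9
slide [-0.3123  0.1181  0.0151] rotz tool(down) 67.7 j [ -42.1   16.9   -8.2   65.2   -0.  -111. ]
```

```bash
python3 -m pendant '[{"slide":[-0.015,0.005,0],"delta_rot":[0,0,4],"grip":-0.4},{"slide":[-0.05,0.02,0],"delta_rot":[0,0,11],"grip":-0.4},{"slide":[-0.085,0.033,0],"delta_rot":[0,0,18],"grip":-0.4},{"slide":[-0.12,0.046,0],"delta_rot":[0,0,25],"grip":-0.4},{"slide":[-0.16,0.06,0],"delta_rot":[0,0,33],"grip":-0.4}]'|grep -E "pos|rot"
python3 - <<'E'
from h import *
go((.4438,-.0646,.08),91.2)
E
```

```text
ee_pos: [0.4443, -0.2277, 0.1154]
ee_rot: [-180.0, 0.0, -144.4]
slide [-0.0944  0.133   0.0354] rotz tool(down) 34.4 j [-27.1   6.7 -20.8  62.5   0.  -62.7]
```

```bash
python3 -m pendant '[{"slide":[-0.02,0.028,0],"delta_rot":[0,0,7],"grip":-0.4},{"slide":[-0.04,0.056,0],"delta_rot":[0,0,14],"grip":-0.4},{"slide":[-0.06,0.084,0.01],"delta_rot":[0,0,21],"grip":-0.4},{"slide":[-0.08,0.112,0.02],"delta_rot":[0,0,28],"grip":-0.4},{"slide":[-0.094,0.133,0.03],"delta_rot":[0,0,34.4],"grip":-0.4}]'|grep -E "pos|rot"
python3 -m pendant '[{"slide":[0,0,0],"delta_rot":[0,0,0],"grip":-0.4},{"slide":[0,0,0.005],"delta_rot":[0,0,0],"grip":-0.4},{"slide":[0,0,0.015],"delta_rot":[0,0,0],"grip":-0.4},{"slide":[0,0,0.022],"delta_rot":[0,0,0],"grip":-0.4},{"slide":[0,0,0.022],"delta_rot":[0,0,0],"grip":-0.4}]'|grep -E "pos|rot"
python3 - <<'E'
from h import *
im=optics.read_camera("side");cv2.imwrite("pics/s9.png",cv2.resize(im[130:270,200:380],None,fx=4,fy=4,interpolation=cv2.INTER_CUBIC))
go((.4438,-.0646,.042),91.2)
E
```

```text
ee_pos: [0.4424, -0.0641, 0.0853]
ee_rot: [180.0, 0.1, -178.7]
ee_pos: [0.4417, -0.0665, 0.0615]
ee_rot: [180.0, -0.1, -178.5]
slide [-0.0019  0.0018  0.0201] rotz tool(down) 0.3 j [ -8.5   3.4 -31.5  55.2  -0.  -10. ]
```

View pics/s9.png

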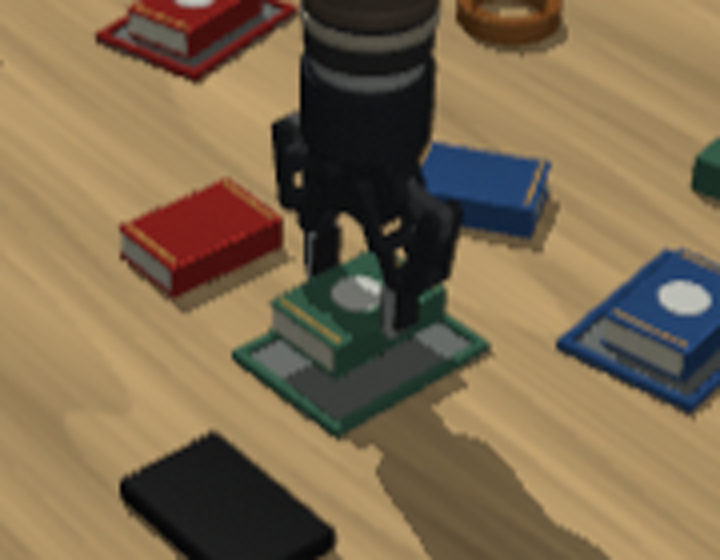

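The green book is over the green tray. I correct it by 2 mm and lower it.

```bash
python3 -m pendant '[{"slide":[-0.002,0.002,0.005],"delta_rot":[0,0,0],"grip":-0.4},{"slide":[-0.002,0.002,0.012],"delta_rot":[0,0,0],"grip":-0.4},{"slide":[-0.002,0.002,0.018],"delta_rot":[0,0,0],"grip":-0.4},{"slide":[-0.002,0.002,0.02],"delta_rot":[0,0,0],"grip":-0.4},{"slide":[-0.002,0.002,0.021],"delta_rot":[0,0,0],"grip":-0.4}]'|grep -E "pos|wrist"; for k in 1 2; do python3 -m pendant '[{"slide":[0,0,0],"delta_rot":[0,0,0],"grip":-0.4},{"slide":[0,0,0.001],"delta_rot":[0,0,0],"grip":-0.4},{"slide":[0,0,0.001],"delta_rot":[0,0,0],"grip":-0.4},{"slide":[0,0,0.0015],"delta_rot":[0,0,0],"grip":-0.4},{"slide":[0,0,0.0015],"delta_rot":[0,0,0],"grip":-0.4}]' | grep -E "pos|wrist"; done
```

```text
ee_pos: [0.4442, -0.0637, 0.0413]
wrist_force: [1.0, 0.1, -1.2]
ee_pos: [0.4446, -0.0638, 0.0404]
wrist_force: [0.6, -0.3, -1.5]
ee_pos: [0.4445, -0.0638, 0.0387]
wrist_force: [0.0, -0.3, -0.9]
```

```bash
for k in 1 2; do python3 -m pendant '[{"slide":[0,0,0],"delta_rot":[0,0,0],"grip":-0.4},{"slide":[0,0,0.001],"delta_rot":[0,0,0],"grip":-0.4},{"slide":[0,0,0.001],"delta_rot":[0,0,0],"grip":-0.4},{"slide":[0,0,0.0015],"delta_rot":[0,0,0],"grip":-0.4},{"slide":[0,0,0.0015],"delta_rot":[0,0,0],"grip":-0.4}]' | grep -E "pos|wrist"; done
```

```text
ee_pos: [0.4446, -0.0638, 0.038]
wrist_force: [-3.0, 1.1, 7.3]
ee_pos: [0.4447, -0.0638, 0.0379]
wrist_force: [-9.0, 1.3, 21.6]
```

```bash
python3 -m pendant '[{"slide":[0,0,-0.001],"delta_rot":[0,0,0],"grip":-0.4},{"slide":[0,0,-0.002],"delta_rot":[0,0,0],"grip":0.4},{"slide":[0,0,-0.002],"delta_rot":[0,0,0],"grip":0.55},{"slide":[0,0,-0.002],"delta_rot":[0,0,0],"grip":0.75},{"slide":[0,0,-0.002],"delta_rot":[0,0,0],"grip":0.75}]'|grep -E "pos|wrist|width"
python3 -m pendant '[{"slide":[0,0,-0.002],"delta_rot":[0,0,0],"grip":0.75},{"slide":[0,0,-0.02],"delta_rot":[0,0,0],"grip":0.8},{"slide":[0,0,-0.05],"delta_rot":[0,0,0],"grip":1},{"slide":[0,0,-0.09],"delta_rot":[0,0,0],"grip":1},{"slide":[0,0,-0.13],"delta_rot":[0,0,0],"grip":1}]'|grep -E "pos|wrist|width"
python3 -m pendant '[{"slide":[0.04,0,-0.02],"delta_rot":[0,0,0],"grip":1},{"slide":[0.08,0,-0.04],"delta_rot":[0,0,0],"grip":1},{"slide":[0.12,0,-0.06],"delta_rot":[0,0,0],"grip":1},{"slide":[0.16,0,-0.08],"delta_rot":[0,0,0],"grip":1},{"slide":[0.19,0,-0.1],"delta_rot":[0,0,0],"grip":1}]'|grep -E "pos|wrist|width"
python3 - <<'E'
from h import *
im=optics.read_camera("top");cv2.imwrite("pics/tend.png",im)
s=optics.read_camera("side");cv2.imwrite("pics/end.png",cv2.resize(s[80:360,170:540],None,fx=2.1,fy=2.1,interpolation=cv2.INTER_CUBIC))
for o in find(im): print(*o)
stickers(im,.027)
E
```

```text
ee_pos: [0.4445, -0.0638, 0.0376]
wrist_force: [-0.5, -0.4, 0.2]
width: 0.876
ee_pos: [0.444, -0.0637, 0.1689]
wrist_force: [1.0, -0.2, 0.5]
width: 1.002
ee_pos: [0.2523, -0.0686, 0.2687]
wrist_force: [0.5, -0.1, 0.1]
width: 1.001
red book (249, 202) 432.2 81.2 89.8 58.7 -0.8
red book (159, 139) 600.1 304.7 125.1 94.4 13.7
blue book (277, 133) 606.3 8.9 89.0 62.7 -57.1
blue book (347, 133) 604.0 -168.2 122.2 91.5 10.6
green book (304, 193) 445.9 -63.4 82.2 59.4 1.1
green book (338, 52) 829.6 -158.2 210.6 149.1 -78.7
yellow book (485, 276) 241.4 -467.7 119.8 18.5 -16.5
yellow book (547, 137) 577.5 -671.1 80.9 62.6 -0.4
yellow book (16, 128) 638.6 666.1 123.7 28.1 57.7
yellow book (410, 132) 602.5 -327.1 126.3 96.2 5.8
sticker top [267.7 405.7] [[-22.7  43.3]]
sticker top [314.4 236.6] [[345.6 -73.9]]
sticker top [307.4 196.3] [[444.2 -60.8]]
sticker top [155.8 136.7] [[606.7 312.3]]
sticker top [413. 129.] [[ 610.1 -332. ]]
sticker top [349.6 129.7] [[ 612.5 -173.1]]
sticker top [551.   91.7] [[ 701.9 -693.9]]
sticker top [546.9  61.1] [[ 788.1 -697.1]]
```

View pics/end.png

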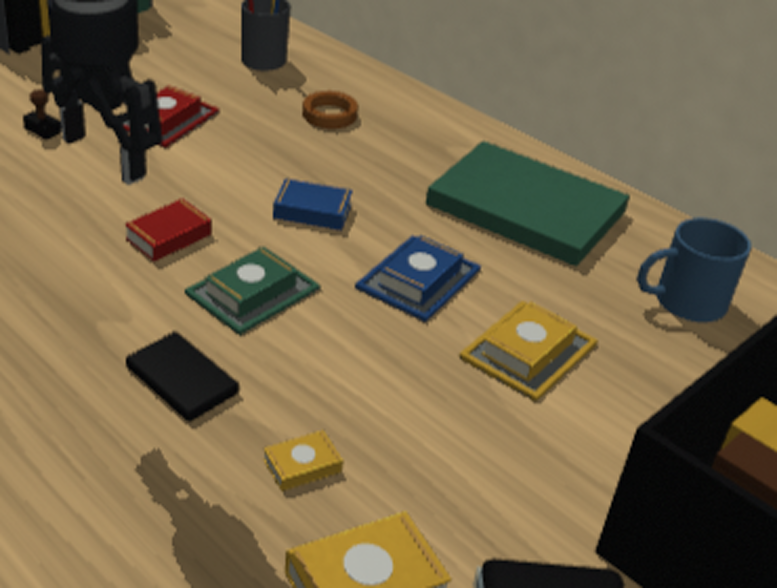

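View pics/tend.png

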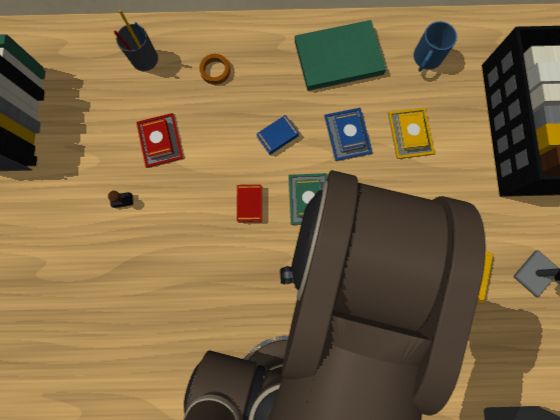

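Both pictures show the four stickered books flat in their matching trays, with stickers within about 4 mm of the tray centres. The unstickered red (250,203) and blue (278,134) have not moved.

```bash
python3 -c "
from station import order
print(order.sign_off())"
```

```text
the job is handed in; nothing more can be done
None
```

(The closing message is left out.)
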